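Mesh the sander gear on its splined spindle and hold it down

TASK

Assemble the belt-sander drive on the upright spindle: first thread the brass spacer collar over the spindle and slide it fully down onto the orange spring plate, then take the gear, turn it until its cross-shaped bore meshes with the four splines, and slide it down onto the collar. Press the gear on down until the spring plate is at its lower stop and finish like that, still holding it pressed down against the spring (a colleague then fits the locking pin). Leave the green tin, the spanner and the red-brown cutting disc where they are.

Things in the scene. Friction and masses are not known exactly. Their poses are not given: they have to be found in the camera images.
- spindle_seat (a point): Point on the vertical axis of the fixed steel spindle, 55 mm above the table, level with the top of the raised spring plate. z up; x and y run along the 4 splines, which form an upright cross (alike every 90 degrees): 30 mm across opposite splines, each 8 mm wide; their ends, 44 mm above this point, are bevelled 2.5 mm all round.
- spindle_tip (a point): Top of the spindle's round pilot tip, on its axis, 54 mm above spindle_seat. The pilot, 10 mm high, 13 mm diameter at its foot and 7 mm at its top, stands on the top of the splines.
- stand: Grey square housing that carries the spindle, 88 x 88 mm, 36 mm high, bolted down, does not move or turn. Origin under its centre, on the spindle's axis; sides parallel to x and y, as are the splines.
- spring_plate (a joint): How far the orange spring plate (ring round the spindle, 54 mm outside, 34 mm hole, 6 mm thick) is pressed down, m: 0 raised, 0.008 at its lower stop. Its spring pushes up with 8 N raised and 16 N at the stop; the weight of collar and gear does not move it, and it rises again when let go.
- collar_center (a point): Centre (half-way up) of the loose brass spacer collar lying flat: plain ring of 48 mm outer diameter, 34 mm bore, 20 mm high, about 0.12 kg; axis z. It passes the splines with 2 mm to spare all round. Fully home it lies flat on the spring plate, its centre 10 mm above spindle_seat.
- gear_center (a point): Centre (half-way up, 23 mm above its underside) of the loose gear, 46 mm high, about 0.25 kg, standing on its dark toothed rim (73 mm diameter, lowest 12 mm). Slid down on the collar with the spring plate raised this is 43 mm above spindle_seat; with the plate at its stop, 35 mm.
- gear_boss (a point): On the gear's axis, 6 mm above gear_center: centre of the bright square boss above the rim, 44 x 44 mm, 34 mm high, sides parallel to x and y; grip it by opposite flats. The bore goes right through: a cross with slots along x and y, each 11 mm wide and 33 mm end to end (alike every 90 degrees).
- tin_center (a point): Centre of a green tin, 60 mm diameter, 60 mm high. Bystander.
- spanner: Steel spanner 160 mm long lying flat. Bystander.
- disc_center (a point): Centre of a red-brown cutting disc with a pale round label, 100 mm diameter, 5 mm thick, lying flat. Bystander.
Mind the look-alikes: they are no part of the job. Leave any purple look-alike of the part that bears gear_center alone.

How it is judged:
On the way, in this order (a step that is already met when the one before it is completed fails the run):
1. the collar is threaded on the spindle and lies fully home on the spring plate, let go, before the gear goes on (horizontal distance between collar_center and spindle_seat below 0.006 m and angle between collar_center's own z axis and vertical below 0.12 rad and z of collar_center in the frame of spindle_seat below 0.013 m and contact force between the fingers and collar below 0.1 N and distance between gear_center and spindle_seat above 0.08 m), for 0.2 s.
2. the gear is meshed with the splines and slid down onto the collar (horizontal distance between collar_center and spindle_seat below 0.006 m and angle between each of collar_center, gear_center's own z axis and vertical below 0.12 rad and horizontal distance between gear_center and spindle_seat below 0.005 m and (angle between the x axis of gear_center and the x axis of spindle_seat, either way round below 0.18 rad or angle between the x axis of gear_center and the y axis of spindle_seat, either way round below 0.18 rad) and z of gear_center in the frame of spindle_seat below 0.046 m), for 0.1 s.
At the end, for the whole second after the job is handed in: Collar, then gear, upright on the spindle (6 and 5 mm of its axis, 0.12 rad), slots within 0.18 rad of the splines; spring plate over 5 mm down, gear centre under 39.5 mm and collar centre under 6.5 mm above spindle_seat; gear at rest, robot on gear and gear on collar each over 6 N (horizontal distance between collar_center and spindle_seat below 0.006 m and angle between each of collar_center, gear_center's own z axis and vertical below 0.12 rad and horizontal distance between gear_center and spindle_seat below 0.005 m and (angle between the x axis of gear_center and the x axis of spindle_seat, either way round below 0.18 rad or angle between the x axis of gear_center and the y axis of spindle_seat, either way round below 0.18 rad) and value of joint spring_plate above 0.005 m and z of gear_center in the frame of spindle_seat below 0.0395 m and z of collar_center in the frame of spindle_seat below 0.0065 m and contact force between gear and collar above 6 N and contact force between any of the fingers, the arm and gear above 6 N and linear speed of gear below 0.02 m/s); the arm keeps its last pose, push and grip.
It fails at once if the tin, the spanner or the cutting disc is moved by more than 25 mm (distance of any of tin_center, spanner, disc_center from where it was at the start of the episode above 0.025 m).
It also fails if it takes over 51 s, if anything falls off the work surface, if the arm or the gripper's body presses on something with over 40 N, if the wrist force passes 120 N, or if a joint passes its speed limit or range.

ROBOT

A 6-joint arm with a two-finger parallel gripper is mounted at the origin on the work surface. World frame = base frame: x ahead of the robot, y to its left, z up, the work surface at z = 0. Lengths are in m, angles in rad, forces in N, time in s.
With the tool pointing down it reaches from about 0.4 to 0.825 m from the base axis. Payload 7 kg.
Tool frame: the origin (TCP) lies at the centre of the arm's flange, where the gripper is bolted on; the fingertips stand 178 mm ahead of it and the grasp point (between the pads) lies 159 mm ahead of it; z points along the fingers, y is the direction in which the jaws open and shut (so a half turn about z gives the same grasp; the last joint's range is limited). The gripper opens to 88 mm and grips with 3 to 60 N. Pads are 19 mm wide; open, the fingers measure 130 mm over their backs; the gripper's body (78 mm by 193 mm) begins 47 mm behind the grasp point.
Start: joints at [1.49, 0.359, 0.012, 0, -1.224, -0.288], TCP at [0.243, 0.63, 0.405] pointing down, gripper open.
Joint ranges: [-3.07, 3.07], [-1.43, 2.12], [-1.02, 1.25], [-3.03, 1.67], [-3.05, -0], [-3.03, 3.03]. Speed limits (rad/s): [2.39, 2.39, 3.01, 3.14, 3.14, 3.14].

INTERFACE

Orientations are given as [roll, pitch, yaw] about the fixed x, y, z axes, in that order (R = Rz(yaw) Ry(pitch) Rx(roll)).
In Python, from station import arm gives the robot as it stands.
- The arm moves only by the shell command python3 -m handwheel 'ROWS' [OPENING] [FORCE]. ROWS is JSON, a list of rows, each a list of 4 numbers: the shift along the world's x, y, z in cm, then the turn about the world's z in rad. In form: [[dx, dy, dz, yaw], ...]. A call has 1 to 20 rows; each row shifts and turns the commanded pose from where the row before left it; what a row does not reach is not made up. A row lasts 1/10 s, in which the tool goes at most 50 mm and 8.59 degrees, less where a joint would pass 70% of its speed; a pose out of reach is approached as far as the arm can. A call is refused whole if a number of a shift passes 5 or a number of a turn 0.15, either way. A call with a gripper value outside its range is refused whole. OPENING is the closure, from 0 (fully open) to 1 (shut), set as the call begins (- or left out, the last holds). The fingers move at their own pace and stop on an object; FORCE is the grip in N (left out, the last holds). Time passes only in rows, so rows that do not move let the fingers close. It gives the time, the measured TCP pose, the force and the opening at its end, in the units of the state.
- arm.get_state(): the state, without advancing time (a new reading comes with each control period).
- arm.grab_frame(name): name is "scene" or "top" or "wrist"; returns a dict with "image" (480x640x3 uint8, red, green, blue), "depth" (480x640 float32, m along the optical axis (not along the pixel's ray), 0 where there is no reading), "vfov" (degrees; the focal length in pixels is half the picture's height over the tangent of half this angle, whatever the lens; pixels are square), "cx", "cy" (the principal point, pixels), "k1" (the pictures are not rectified: a ray, as slopes to the right and down, at radius r is drawn at 1 + k1 r^2 times it, then the intrinsics apply), "rvec" (rotation vector, rad) and "tvec" (3), from world to camera coordinates, as OpenCV has them. Camera axes: x right, y down, z forward; pixel columns grow to the right and rows downward; lengths in m; the calibration is good to about 2 mm. A picture is of the moment at which its call begins.
- arm.job_done(): hands the job in, once; it reports no verdict.
The state is a dict: "t": time; "q": joint angles; "qd": joint speeds; "joint_efforts": joint torques, N m; "eef_pos": TCP position; "ee_rot": TCP orientation; "force": force on the tool from outside, world axes, zero at the start; "moment": the same for the moment, N m; "width": finger opening in m.
Only numpy, scipy, OpenCV 4.12 (cv2) and the standard library are available. Lean on these libraries where they do the work, as an engineer would, in place of code of your own. Each camera call takes 0.05 s, during which the arm holds its last target.

## Working session

There is one attempt and no reset: what is moved stays moved. The work goes in short steps, Python scripts to look and compute and a shell command to move; the robot and the scene stay as the last step left them, time stands still between calls to the robot, and variables do not carry over. Pictures are saved under pics/ and viewed, and the job is handed in when it is done.

```bash
mkdir -p pics; ls; cat > h.py <<'E'
import numpy as np, cv2
from station import arm
def grab(n,fn=None):
    f=arm.grab_frame(n)
    if fn: cv2.imwrite('pics/'+fn,cv2.cvtColor(f['image'],cv2.COLOR_RGB2BGR))
    np.savez('last_'+n+'.npz',**f)
    return f
def load(n): 
    d=np.load('last_'+n+'.npz'); return {k:d[k] for k in d.files}
def K(f):
    fl=240/np.tan(np.radians(float(f['vfov']))/2)
    return np.array([[fl,0,float(f['cx'])],[0,fl,float(f['cy'])],[0,0,1]]),np.array([float(f['k1']),0,0,0])
def rays(f,uv):
    k,d=K(f); uv=np.asarray(uv,float).reshape(-1,1,2)
    # r_d = r(1+k1 r^2)
    p=cv2.undistortPoints(uv,k,d)[:,0]
    R=cv2.Rodrigues(np.asarray(f['rvec'],float))[0]; t=np.asarray(f['tvec'],float).ravel()
    return R,t,np.c_[p,np.ones(len(p))]
def atz(f,uv,z):
    R,t,r=rays(f,uv); o=-R.T@t; w=r@R
    s=(z-o[2])/w[:,2]; return o+w*s[:,None]
def cloud(f):
    v,u=np.mgrid[0:480,0:640]; R,t,r=rays(f,np.c_[u.ravel(),v.ravel()])
    dz=f['depth'].ravel()[:,None]; P=(r*dz-t)@R
    P[dz[:,0]<=0]=np.nan
    return P.reshape(480,640,3)
def proj(f,P):
    k,d=K(f); return cv2.projectPoints(np.asarray(P,float).reshape(-1,3),np.asarray(f['rvec'],float),np.asarray(f['tvec'],float),k,d)[0][:,0]
E
python3 - <<'E'
from h import *
for n in ['scene','top','wrist']:
    f=grab(n,n+'0.png'); print(n,f['vfov'],f['k1'],f['cx'],f['cy'],f['rvec'],f['tvec'])
print(arm.get_state())
E
```

```text
pics
scene 51.18227376266213 -0.03994080683771042 325.4169978563876 239.01758054967758 [ 1.92720168  1.79665913 -0.56704753] [-0.08866525 -0.41698887  1.43643969]
top 53.52490339953655 -0.04607628447376088 325.62165523260455 246.1222662449464 [ 2.05756638 -2.16263722  0.22539061] [0.07890978 0.56098203 0.77555245]
wrist 59.24347881336622 -0.08708486104712992 313.1004474971572 235.6078124089977 [-1.68648903  2.46098443  0.30744377] [ 0.67405293 -0.0301479   0.39138515]
{'t': 0.15, 'q': array([ 1.49006262e+00,  3.59221975e-01,  1.12534089e-02, -2.78564914e-04,
       -1.22411492e+00, -2.88138444e-01]), 'qd': array([ 0.0003988 , -0.0024324 ,  0.00233758,  0.00174969, -0.00054784,
       -0.00030291]), 'joint_efforts': array([-1.71087293e-03, -5.83274209e+01,  2.93292618e+01,  7.00136080e+00,
        8.80395295e-03, -1.17704403e-04]), 'eef_pos': array([0.24330343, 0.62945852, 0.40392677]), 'ee_rot': array([ 3.14028413e+00, -1.14698324e-04, -3.68966895e-01]), 'force': array([-0.16442243, -0.46024484, -0.18399199]), 'moment': array([-0.00356209, -0.03168579, -0.0061181 ]), 'width': 0.08772907093015098}
```

View pics/scene0.png

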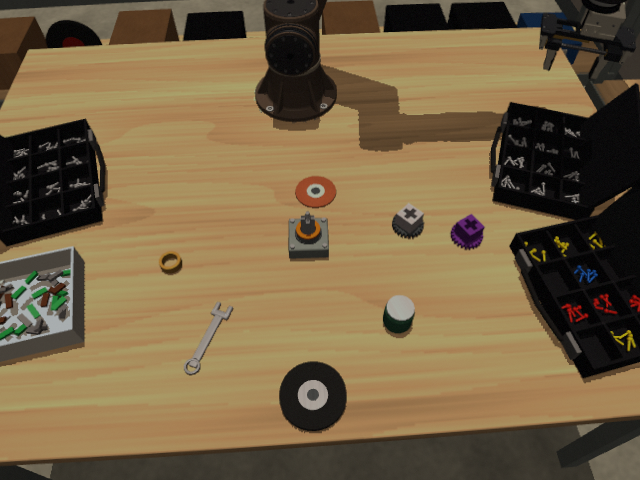

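View pics/top0.png

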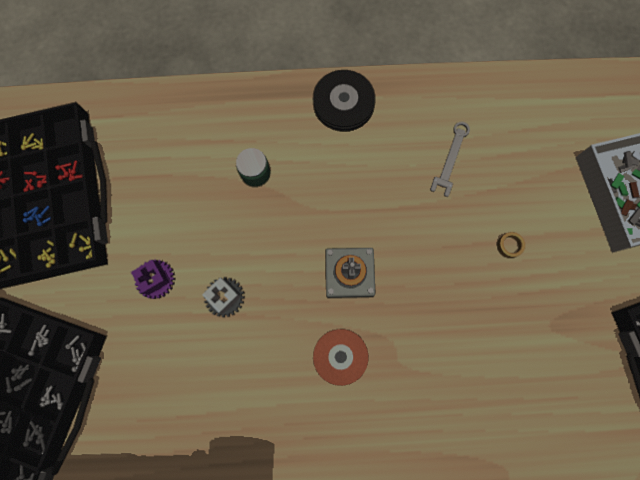

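View pics/wrist0.png

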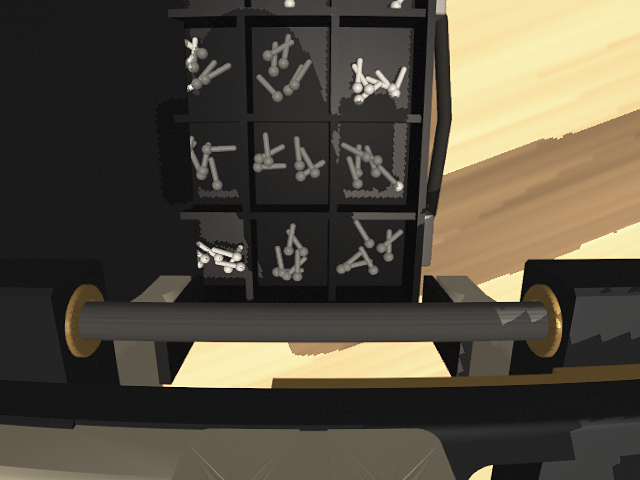

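The top view shows the spindle at about (350,270), the collar at (511,245), the white-topped gear at (224,297), the purple decoy at (153,279), the tin at (253,167) and the disc at (341,357). Next I'll measure positions.

```bash
python3 - <<'E'
from h import *
for n,regs in [('top',dict(stand=(350,272,45),collar=(511,245,20),gear=(224,297,32),purple=(153,279,32),tin=(253,167,30))),('scene',dict(stand=(308,232,35),collar=(171,262,18),gear=(408,220,25),purple=(467,232,25),tin=(399,314,28)))]:
    f=load(n); P=cloud(f)
    for k,(u,v,r) in regs.items():
        Q=P[v-r:v+r,u-r:u+r].reshape(-1,3)
        z=Q[:,2]; print(n,k,'zmax',np.nanpercentile(z,[1,50,90,99,100]).round(4))
        bands=dict(stand=[(.03,.042),(.05,.06),(.09,.12)],collar=[(.014,.03)],gear=[(.007,.02),(.04,.055)],purple=[(.04,.055)],tin=[(.05,.07)])[k]
        for a,b in bands:
            m=Q[(z>a)&(z<b)]
            if len(m)>4: 
                rect=cv2.minAreaRect((m[:,:2]*1000).astype(np.float32))
                print('   ',(a,b),len(m),m.mean(0).round(4),'mid',((np.percentile(m,2,axis=0)+np.percentile(m,98,axis=0))/2).round(4),'rect',np.round(rect[0],1),np.round(rect[1],1),round(rect[2],1))
for n,b in [('top',[(320,240,480,370),(190,262,260,332),(490,225,532,265)]),('scene',[(280,200,340,265),(385,195,430,245),(155,245,190,280)])]:
    im=cv2.cvtColor(load(n)['image'],cv2.COLOR_RGB2BGR)
    t=[cv2.resize(im[y0:y1,x0:x1],(300,300) if i else (300,300),interpolation=cv2.INTER_CUBIC) for i,(x0,y0,x1,y1) in enumerate([(b[0][0],b[0][1],b[0][0]+65,b[0][1]+65)]+b[1:])]
    cv2.imwrite(f'pics/{n}_crop.png',np.hstack(t)[:, :800] if 0 else cv2.resize(np.hstack(t),(798,266)))
E
```

```text
top stand zmax [-0.003   0.0012  0.04    0.0984  0.1108]
    (0.03, 0.042) 1685 [0.5182 0.0107 0.0366] mid [0.5202 0.0102 0.0368] rect [521.    9.8] [88.8 87.9] 87.4
    (0.05, 0.06) 437 [0.5191 0.0108 0.0551] mid [0.5204 0.0104 0.0551] rect [520.5  10.1] [52.2 52.4] 59.4
    (0.09, 0.12) 154 [0.5197 0.0104 0.0996] mid [0.5197 0.0099 0.1013] rect [520.5  10. ] [24.8 24.4] 43.2
top collar zmax [-0.0028  0.0011  0.0197  0.0225  0.0246]
    (0.014, 0.03) 296 [ 0.5585 -0.2935  0.0196] mid [ 0.5586 -0.2936  0.019 ] rect [ 559.1 -293.8] [46.1 47.4] 86.9
top gear zmax [-0.003   0.0011  0.0439  0.0483  0.05  ]
    (0.007, 0.02) 459 [0.4858 0.2342 0.0125] mid [0.4893 0.24   0.0135] rect [489.3 240.3] [69.8 70.6] 70.1
    (0.04, 0.055) 448 [0.4896 0.2412 0.0462] mid [0.4892 0.2411 0.0456] rect [490.1 241.9] [45.1 42.7] 40.3
top purple zmax [-0.0031  0.0012  0.0437  0.0483  0.0507]
    (0.04, 0.055) 476 [0.5293 0.3697 0.0458] mid [0.5292 0.3697 0.0449] rect [530.3 370.7] [45.4 43.7] 28.9
top tin zmax [-0.0028  0.0013  0.0602  0.0625  0.0645]
    (0.05, 0.07) 749 [0.7266 0.1798 0.0595] mid [0.72
[... 511 characters left out ...]
5 [ 0.5607 -0.2913  0.0197] mid [ 0.5613 -0.2911  0.0195] rect [ 559.7 -291.7] [45.3 46. ] 53.1
scene gear zmax [-0.0032  0.0017  0.043   0.0486  0.0504]
    (0.007, 0.02) 280 [0.5074 0.2402 0.0126] mid [0.5006 0.2436 0.0133] rect [502.3 242.1] [71.5 63. ] 79.1
    (0.04, 0.055) 291 [0.4929 0.2445 0.0457] mid [0.4928 0.2445 0.0451] rect [492.3 245. ] [45.4 47.2] 40.4
scene purple zmax [-0.0029  0.0025  0.0433  0.0489  0.0514]
    (0.04, 0.055) 297 [0.5319 0.3737 0.0458] mid [0.5318 0.3731 0.0453] rect [531.3 372.8] [45.5 48.6] 29.1
scene tin zmax [-0.0022  0.0025  0.0611  0.0639  0.0658]
    (0.05, 0.07) 663 [0.7321 0.1825 0.0601] mid [0.7308 0.1828 0.0576] rect [730.5 182.5] [56.6 55.8] 7.4
```

```bash
python3 -c "
import cv2,numpy as np
a=cv2.imread('pics/top_crop.png');b=cv2.imread('pics/scene_crop.png');cv2.imwrite('pics/crops.png',np.vstack([a,b]))"
```

```text
(no output)
```

View pics/crops.png

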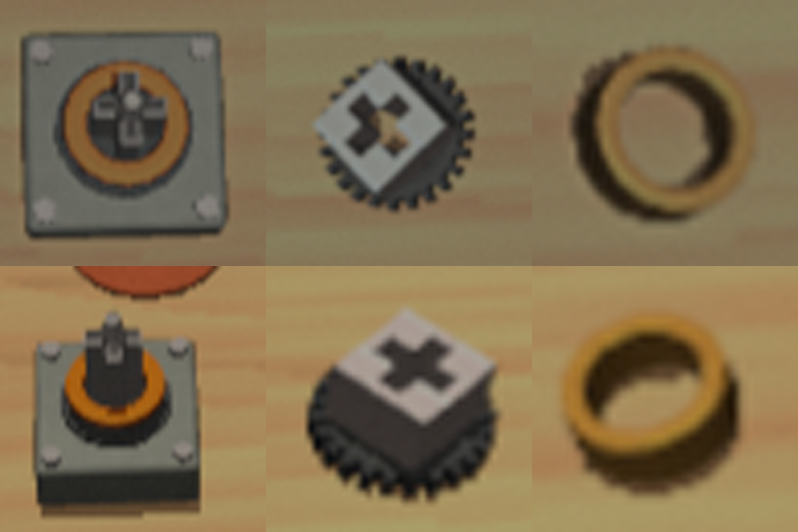

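Both cameras agree to about 3 mm. I'll use roughly their mean and move above the collar.

```bash
python3 -m handwheel '[[1.58,-4.61,0,0],[1.58,-4.61,0,0],[1.58,-4.61,0,0],[1.58,-4.61,0,0],[1.58,-4.61,0,0],[1.58,-4.61,0,0],[1.58,-4.61,0,0],[1.58,-4.61,0,0],[1.58,-4.61,0,0],[1.58,-4.61,0,0],[1.58,-4.61,0,0],[1.58,-4.61,0,0],[1.58,-4.61,0,0],[1.58,-4.61,0,0],[1.58,-4.61,0,0],[1.58,-4.61,-2,0],[1.58,-4.61,-3,0],[1.58,-4.61,-3,0],[1.58,-4.61,-3,0],[1.58,-4.61,-3,0]]' 0 30
python3 - <<'E'
from h import *
s=arm.get_state(); print(s['eef_pos'],s['ee_rot'],s['q'],s['t'])
grab('wrist','w1.png'); 
E
```

```text
t: 2.15
eef_pos: [0.5508, -0.2686, 0.2796]
ee_rot: [-3.142, 0.0, -0.369]
force: [1.6, 1.2, 1.4]
width: 0.0877
[ 0.55076358 -0.2686445   0.27955647] [-3.14158214e+00  7.86912793e-05 -3.68894948e-01] [-1.35478442e-01  3.63276965e-01 -2.89627336e-01 -3.57834536e-05
 -9.17966152e-01  1.33740156e+00] 2.15
```

View pics/w1.png

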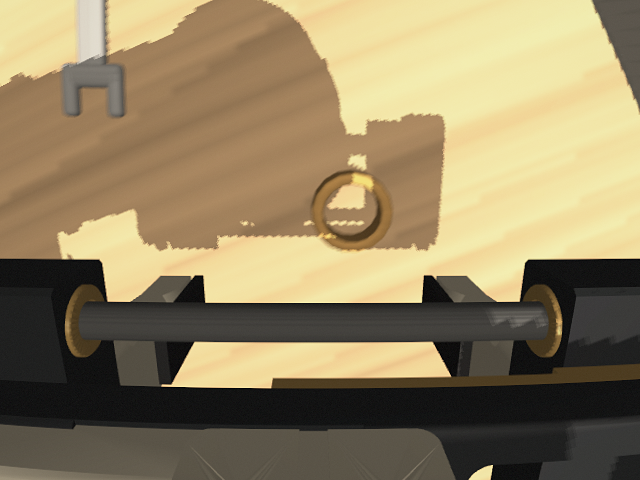

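The wrist view shows the collar at about (352,210), in front of the jaws, with the spanner well clear at (90,90). I'll measure it in the wrist frame as well.

```bash
python3 - <<'E'
from h import *
f=load('wrist');P=cloud(f);Q=P[165:255,305:400].reshape(-1,3);m=Q[(Q[:,2]>.013)&(Q[:,2]<.03)]
print(len(m),m.mean(0),cv2.minAreaRect((m[:,:2]*1000).astype(np.float32)))
m=(m[:,:2]*1000).astype(np.float32); print(cv2.minEnclosingCircle(m))
print(arm.get_state()['eef_pos'])
E
```

```text
2792 [ 0.5611297  -0.29588752  0.02087111] ((560.822998046875, -295.7630615234375), (46.662723541259766, 47.325233459472656), 51.0897216796875)
((560.7022705078125, -295.51751708984375), 23.970684051513672)
[ 0.55119518 -0.27260956  0.27385442]
```

```bash
python3 -m handwheel '[[0.1,-0.1,0,0],[0,0,0,0],[0,0,-2,0],[0,0,-2,0],[0,0,-2,0],[0,0,-1.5,0],[0,0,-0.8,0],[0,0,0,0],[0,0,0,0]]' 0 30
python3 - <<'E'
from h import *
s=arm.get_state(); print(s['eef_pos'],s['ee_rot'],s['t'])
grab('wrist','w2.png'); 
E
```

```text
t: 3.1
eef_pos: [0.5521, -0.2673, 0.1992]
ee_rot: [-3.141, -0.002, -0.368]
force: [-0.3, 0.1, -0.6]
width: 0.0877
[ 0.55208945 -0.26727258  0.19920045] [-3.14128718e+00 -1.90410750e-03 -3.67754211e-01] 3.1
```

View pics/w2.png

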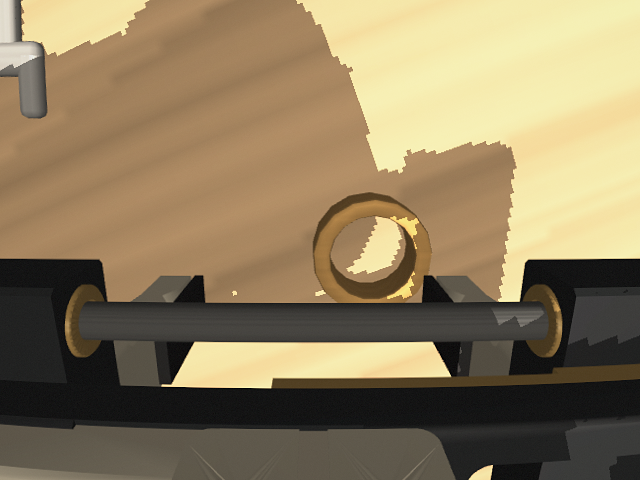

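```bash
python3 -m handwheel '[[0.3,-0.9,0,0],[0.3,-0.9,0,0],[0.25,-0.85,0,0],[0,0,0,0],[0,0,0,0]]'
python3 - <<'E'
from h import *
s=arm.get_state(); print(s['eef_pos'],s['ee_rot'],s['t'])
grab('wrist','w3.png'); 
f=load('wrist');P=cloud(f).reshape(-1,3);m=P[(P[:,2]>.013)&(P[:,2]<.026)&(np.hypot(P[:,0]-.5605,P[:,1]+.294)<.028)]
m=(m[:,:2]*1000).astype(np.float32); print(len(m),cv2.minAreaRect(m),cv2.minEnclosingCircle(m))
E
```

```text
t: 3.65
eef_pos: [0.5599, -0.2948, 0.1976]
ee_rot: [-3.142, 0.0, -0.37]
force: [-1.0, 1.1, 0.1]
width: 0.0873
[ 0.55986982 -0.29483074  0.19755761] [-3.14158388e+00  4.20627206e-04 -3.69953882e-01] 3.65
3574 ((561.708984375, -295.09661865234375), (44.73731231689453, 47.38044738769531), 39.13053512573242) ((560.4472045898438, -296.1146545410156), 24.179840087890625)
```

View pics/w3.png

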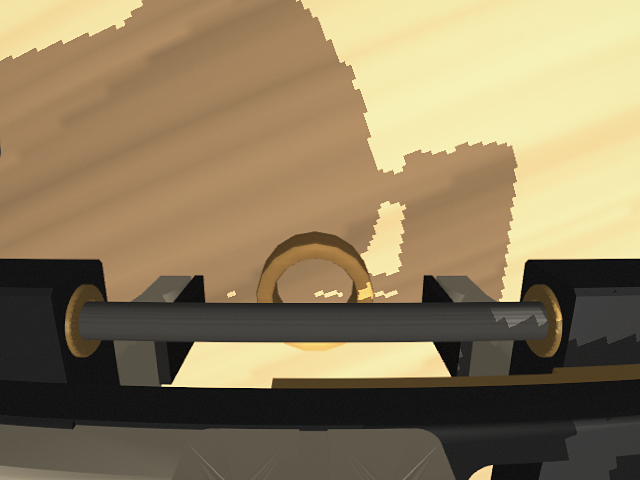

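The collar is centred between the jaws at about (316,295). Next I'll go down and grip.

```bash
python3 -m handwheel '[[0.05,0,-0.85,0],[0,0,-0.8,0],[0,0,0,0],[0,0,0,0]]' 0 && python3 -m handwheel '[[0,0,0,0],[0,0,0,0],[0,0,0,0],[0,0,0,0],[0,0,0,0],[0,0,0,0]]' 1 30
```

```text
t: 4.1
eef_pos: [0.5604, -0.2941, 0.1807]
ee_rot: [3.141, 0.001, -0.368]
force: [-0.0, -0.9, 0.5]
width: 0.0877
t: 4.7
eef_pos: [0.5606, -0.2943, 0.1814]
ee_rot: [3.142, -0.0, -0.369]
force: [-0.6, 0.2, 0.4]
width: 0.0475
```

```bash
python3 -m handwheel '[[0,0,2,0],[0,0,2,0],[0,0,2,0],[0,0,2,0],[0,0,2,0],[0,0,2.5,0],[0,0,0,0]]' && python3 -m handwheel '[[-0.94,2.78,0,0],[-0.94,2.78,0,0],[-0.94,2.78,0,0],[-0.94,2.78,0,0],[-0.94,2.78,0,0],[-0.94,2.78,0,0],[-0.94,2.78,0,0],[-0.94,2.78,0,0],[-0.94,2.78,0,0],[-0.94,2.78,0,0],[-0.94,2.78,0,0],[-0.94,2.78,0,0],[0,0,0,0],[0,0,0,0],[0,0,0,0]]'
python3 - <<'E'
from h import *
s=arm.get_state(); print(s['eef_pos'],s['ee_rot'],s['t'])
grab('wrist','w4.png'); grab('scene','s4.png') 
E
```

```text
t: 5.4
eef_pos: [0.5615, -0.2946, 0.3101]
ee_rot: [-3.141, -0.006, -0.368]
force: [0.5, 0.1, -0.4]
width: 0.0474
t: 6.9
eef_pos: [0.4478, 0.039, 0.3061]
ee_rot: [3.141, 0.0, -0.369]
force: [-0.6, 0.2, -1.2]
width: 0.0478
[0.44775156 0.03897692 0.30612768] [ 3.14133961e+00  2.71892229e-04 -3.68923803e-01] 6.9
```

View pics/w4.png

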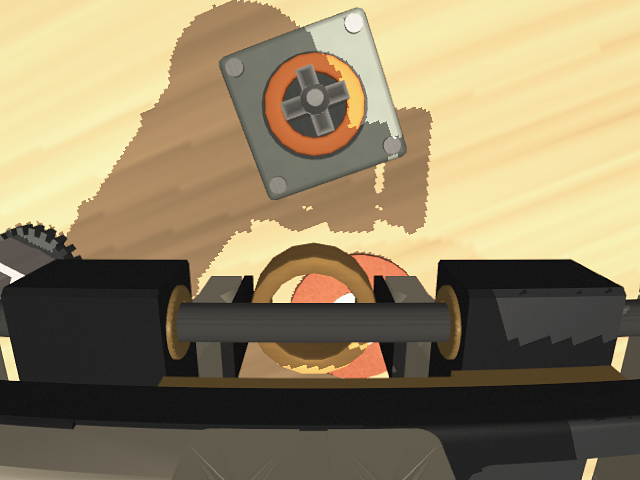

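View pics/s4.png

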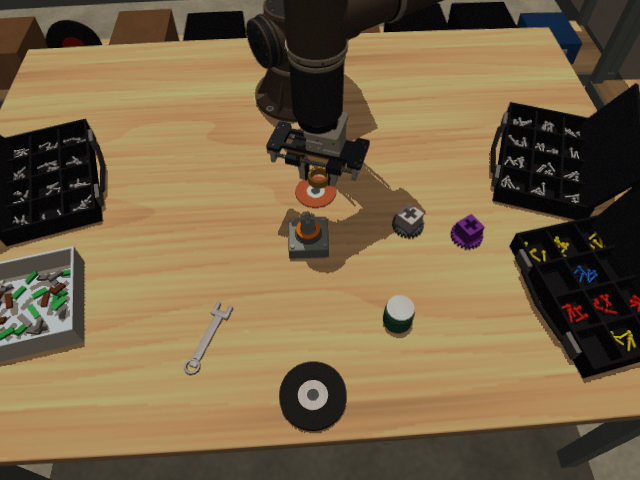

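The wrist view shows the spindle at about (315,97), and the held collar at about (315,310) with its axis between the jaws. I'll measure both in the same picture.

```bash
python3 - <<'E'
from h import *
f=load('wrist');P=cloud(f);im=f['image']
hsv=cv2.cvtColor(im,cv2.COLOR_RGB2HSV)
def fit(m,name):
    m2=(m[:,:2]*1000).astype(np.float32); print(name,len(m),cv2.minAreaRect(m2),cv2.minEnclosingCircle(m2),m[:,2].mean())
R=P[0:230,180:440].reshape(-1,3)
for a,b in [(.033,.039),(.052,.058),(.096,.102),(.107,.112)]:
    m=R[(R[:,2]>a)&(R[:,2]<b)]
    fit(m,(a,b))
    if a==.033:
        # edges fit: hull
        h=cv2.convexHull((m[:,:2]*1000).astype(np.float32))[:,0]; print(cv2.approxPolyDP(h.reshape(-1,1,2),4,True)[:,0])
C=P[235:385,245:385].reshape(-1,3); 
print(np.nanpercentile(C[:,2],[1,10,30,50,70,90,99]))
m=C[(C[:,2]>.138)&(C[:,2]<.150)]; fit(m,'collar top'); print(np.histogram(C[:,2],bins=np.arange(.1,.24,.01)))
print(arm.get_state()['eef_pos'])
E
```

```text
(0.033, 0.039) 12940 ((522.1853637695312, 9.211902618408203), (88.30531311035156, 88.69684600830078), 88.25387573242188) ((522.054443359375, 8.98459243774414), 60.169918060302734) 0.03735059790387858
[[565.82916   49.861515]
 [480.76376   52.750854]
 [479.39536  -32.659363]
 [563.34515  -34.78167 ]]
(0.052, 0.058) 4565 ((522.1502685546875, 9.140060424804688), (52.7885856628418, 53.36273956298828), 67.6221694946289) ((522.0068969726562, 9.309181213378906), 27.021045684814453) 0.05643714712436909
(0.096, 0.102) 1312 ((522.248046875, 9.330045700073242), (25.798669815063477, 24.658000946044922), 41.1613883972168) ((522.1534423828125, 9.262941360473633), 15.010906219482422) 0.0992221427696806
(0.107, 0.112) 351 ((522.0008544921875, 9.260950088500977), (8.555472373962402, 8.61845874786377), 77.17884826660156) ((522.0745849609375, 9.298896789550781), 4.562517166137695) 0.109969112647947
[0.00049847 0.00157231 0.00674933 0.14525776 0.2081695  0.21318966
 0.22311926]
collar top 5775 ((449.7469482421875, 37.581336975097656), (49.334136962890625, 50.2244987487793), 22.829923629760742) ((450.8355407714844, 37.13191604614258), 27.291488647460938) 0.1451047717075555
(array([   0,    0,  153, 1315, 5418,  101,   18,    0,    0,    0,  553,
       4915,  884]), array([0.1 , 0.11, 0.12, 0.13, 0.14, 0.15, 0.16, 0.17, 0.18, 0.19, 0.2 ,
       0.21, 0.22, 0.23]))
[0.44785576 0.03866421 0.30615914]
```

```bash
python3 - <<'E'
from h import *
from scipy.optimize import least_squares
f=load('wrist');P=cloud(f);im=f['image']
y0,x0=235,240
C=P[235:385,240:390]; top=(C[...,2]>.142)&(C[...,2]<.149)
hsv=cv2.cvtColor(im,cv2.COLOR_RGB2HSV)[235:385,240:390]
brass=(hsv[...,0]>8)&(hsv[...,0]<30)&(hsv[...,1]>110)
m=top&brass
v=im[235:385,240:390].copy(); v[m]=[255,0,255]; cv2.imwrite('pics/c4.png',cv2.resize(cv2.cvtColor(v,cv2.COLOR_RGB2BGR),(600,600)))
Q=C[m][:,:2]*1000; 
d=lambda p:np.hypot(Q[:,0]-p[0],Q[:,1]-p[1])
# annulus 17..24 penalty
r=least_squares(lambda p:np.maximum(0,d(p)-24)+np.maximum(0,17-d(p)),[448,39],loss='soft_l1'); print(len(Q),r.x,r.cost,d(r.x).min(),d(r.x).max())
E
```

```text
4858 [448.50970907  38.46529324] 5.434126529344438 16.19821447027002 24.530320026658906
```

View pics/c4.png

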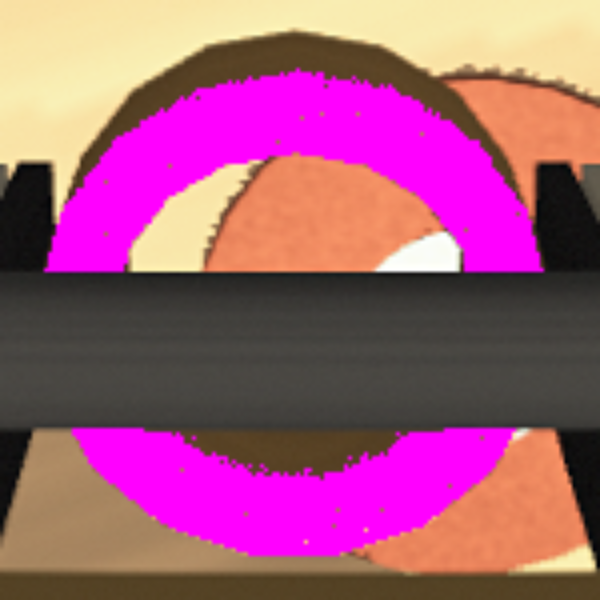

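```bash
python3 -m handwheel '[[1.84,-0.73,0,0],[1.84,-0.73,0,0],[1.84,-0.73,0,0],[1.84,-0.73,0,0],[0,0,0,0],[0,0,0,0],[0,0,0,0]]'
python3 - <<'E'
from h import *
s=arm.get_state(); print(s['eef_pos'],s['ee_rot'],s['t'])
f=grab('scene','s5.png')
im=cv2.cvtColor(f['image'],cv2.COLOR_RGB2BGR)
cv2.imwrite('pics/s5c.png',cv2.resize(im[150:280,240:380],None,fx=4.5,fy=4.5,interpolation=cv2.INTER_CUBIC))
E
```

```text
t: 7.7
eef_pos: [0.5208, 0.0097, 0.306]
ee_rot: [3.141, 0.001, -0.37]
force: [0.0, -0.1, -0.3]
width: 0.0476
[0.52082566 0.00969042 0.30603963] [ 3.14116077e+00  7.12674321e-04 -3.69637974e-01] 7.7
```

View pics/s5c.png

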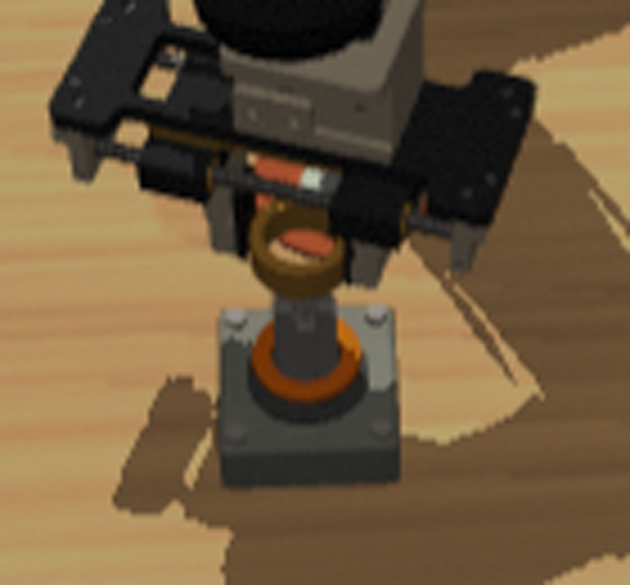

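The scene view shows the collar directly above the spindle. Next I'll go down in stages.

```bash
python3 -m handwheel '[[0.05,0,-0.8,0],[0,0,-0.8,0],[0,0,-0.8,0],[0,0,-0.8,0],[0,0,0,0]]'; python3 -m handwheel '[[0,0,-0.7,0],[0,0,-0.7,0],[0,0,-0.7,0],[0,0,-0.7,0],[0,0,-0.5,0],[0,0,0,0]]'
```

```text
t: 8.25
eef_pos: [0.5213, 0.01, 0.2728]
ee_rot: [3.14, 0.002, -0.369]
force: [-0.0, 0.0, -0.1]
width: 0.0478
t: 8.85
eef_pos: [0.5216, 0.01, 0.2404]
ee_rot: [3.141, 0.001, -0.369]
force: [-0.4, 0.6, 0.3]
width: 0.0477
```

```bash
python3 -m handwheel '[[0,0,-0.3,0],[0,0,-0.1,0],[0,0,0,0],[0,0,0,0]]'; python3 -m handwheel '[[0,0,0,0],[0,0,0,0],[0,0,0,0],[0,0,0,0],[0,0,0,0]]' 0; python3 -m handwheel '[[0,0,2,0],[0,0,3,0],[0,0,3,0],[0,0,2,0],[0,0,0,0]]' 0
python3 - <<'E'
from h import *
s=arm.get_state(); print(s['eef_pos'],s['ee_rot'],s['t'])
f=grab('scene','s6.png')
im=cv2.cvtColor(f['image'],cv2.COLOR_RGB2BGR)
cv2.imwrite('pics/s6c.png',cv2.resize(im[150:280,240:380],None,fx=4.5,fy=4.5,interpolation=cv2.INTER_CUBIC))
E
```

```text
t: 9.25
eef_pos: [0.5219, 0.0102, 0.2375]
ee_rot: [-3.141, -0.0, -0.369]
force: [0.5, 0.3, -0.7]
width: 0.0474
t: 9.75
eef_pos: [0.5219, 0.0101, 0.2374]
ee_rot: [-3.142, -0.0, -0.369]
force: [1.2, 0.3, 0.6]
width: 0.082
t: 10.25
eef_pos: [0.5227, 0.0103, 0.3405]
ee_rot: [-3.138, -0.005, -0.368]
force: [0.3, -0.0, -0.1]
width: 0.0875
[0.52273736 0.01030735 0.34053564] [-3.13821715 -0.0046159  -0.368295  ] 10.25
```

View pics/s6c.png

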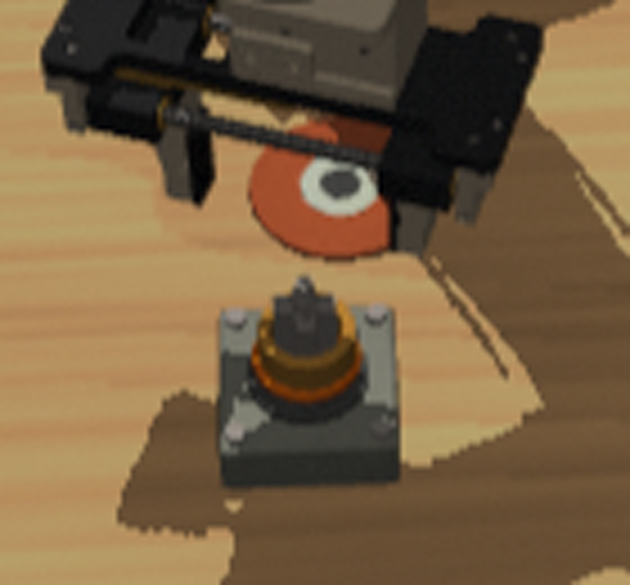

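The collar lies flat on the orange plate. On to the gear, stopping short of it to measure with the wrist camera.

```bash
python3 -m handwheel '[[-0.88,3.46,-0.5,-0.0625],[-0.88,3.46,-0.5,-0.0625],[-0.88,3.46,-0.5,-0.0625],[-0.88,3.46,-0.5,-0.0625],[-0.88,3.46,-0.5,-0.0625],[-0.88,3.46,-0.5,-0.0625],[-0.88,3.46,-0.5,-0.0625],[-0.88,3.46,-0.5,-0.0625],[0,0,0,0],[0,0,0,0],[0,0,0,0]]' 0
cat > g.py <<'E'
from h import *
import sys
s=arm.get_state(); print(s['eef_pos'],s['ee_rot'],s['q'],s['t'])
f=grab('wrist',sys.argv[1]);P=cloud(f).reshape(-1,3)
c=np.array([.4905,.2405])
for a,b,r in [(.041,.051,.034),(.008,.016,.042)]:
    m=P[(P[:,2]>a)&(P[:,2]<b)&(np.hypot(P[:,0]-c[0],P[:,1]-c[1])<r)]
    m2=(m[:,:2]*1000).astype(np.float32); print(len(m),cv2.minAreaRect(m2),cv2.minEnclosingCircle(m2),m[:,2].mean())
E
python3 g.py w7.png
```

```text
t: 11.4
eef_pos: [0.4513, 0.2863, 0.2967]
ee_rot: [3.14, -0.0, -0.869]
force: [1.0, 0.7, -0.1]
width: 0.0875
[0.45134218 0.28626173 0.29668346] [ 3.14019599e+00 -1.99150616e-04 -8.68616544e-01] [ 9.32218418e-01  2.28072184e-01 -4.42709026e-01 -1.58830424e-04
 -9.01420406e-01 -2.29940133e-01] 11.4
4789 ((490.6842041015625, 241.00006103515625), (43.68546676635742, 44.32085418701172), 42.09008026123047) ((490.751953125, 240.75213623046875), 30.772722244262695) 0.04753324333911555
3121 ((490.4529724121094, 240.96575927734375), (72.24057006835938, 72.26298522949219), 49.48075485229492) ((490.65191650390625, 241.00650024414062), 36.582366943359375) 0.013529176574127241
```

View pics/w7.png

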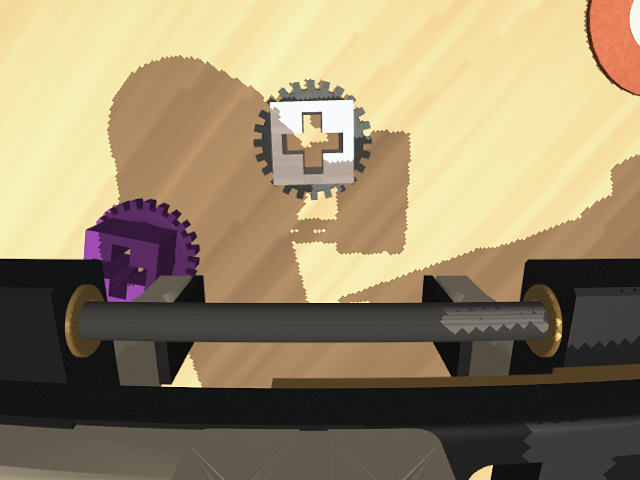

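The gear is at about (313,140) with its boss square to the jaws, and the purple decoy sits at the lower left. The gear measures (0.4907, 0.2410) at 42°.

```bash
python3 -m handwheel '[[1.3,-1.5,0,0.02],[1.3,-1.5,-1,0],[1.3,-1.52,-2,0],[0,0,-2,0],[0,0,-2,0],[0,0,0,0],[0,0,0,0]]' 0; python3 g.py w8.png
```

```text
t: 12.15
eef_pos: [0.4907, 0.2411, 0.2276]
ee_rot: [3.141, -0.0, -0.849]
force: [-0.4, -0.0, 0.2]
width: 0.0877
[0.49074063 0.24107716 0.22762037] [ 3.14100072e+00 -2.62499633e-04 -8.49448617e-01] [ 8.15124695e-01  3.33108732e-01 -4.89580224e-01  3.02508038e-04
 -7.48721305e-01 -9.39987312e-02] 12.15
4882 ((490.58221435546875, 240.98995971679688), (44.05361557006836, 45.26602554321289), 41.44704818725586) ((490.6904296875, 240.66409301757812), 30.979293823242188) 0.04723911756774284
4648 ((497.0546875, 233.64193725585938), (72.6894760131836, 53.969417572021484), 41.39082336425781) ((490.5304870605469, 240.84423828125), 36.754154205322266) 0.013172618782695147
```

View pics/w8.png

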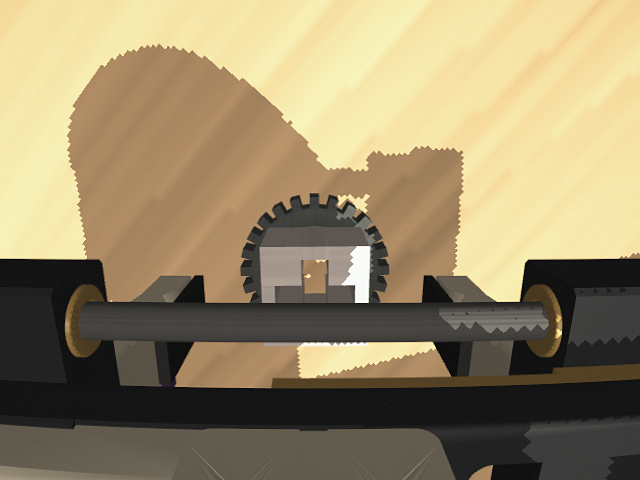

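The gear is centred between the jaws at about (315,280) and square to them. I'll go down 3.5 cm and grip at 60 N.

```bash
python3 -m handwheel '[[0,0,-1.2,0],[0,0,-1.2,0],[0,0,-1.1,0],[0,0,0,0],[0,0,0,0]]' 0; python3 -m handwheel '[[0,0,0,0],[0,0,0,0],[0,0,0,0],[0,0,0,0],[0,0,0,0],[0,0,0,0]]' 1 60
```

```text
t: 12.7
eef_pos: [0.4904, 0.2417, 0.1918]
ee_rot: [3.14, -0.0, -0.849]
force: [-0.2, -0.4, 0.8]
width: 0.0875
t: 13.3
eef_pos: [0.4905, 0.2417, 0.1924]
ee_rot: [-3.141, 0.0, -0.849]
force: [-1.0, -1.0, 0.2]
width: 0.045
```

```bash
python3 -m handwheel '[[0,0,2,0],[0,0,2.5,0],[0,0,3,0],[0,0,3,0],[0,0,2.5,0],[0,0,0,0]]' && python3 -m handwheel '[[0.43,-1.78,0,-0.094],[0.43,-1.78,0,-0.094],[0.43,-1.78,0,-0.094],[0.43,-1.78,0,-0.094],[0.43,-1.78,0,-0.094],[0.43,-1.78,0,-0.094],[0.43,-1.78,0,-0.094],[0.43,-1.78,0,-0.094],[0,0,0,0],[0,0,0,0],[0,0,0,0]]'
python3 - <<'E'
from h import *
s=arm.get_state(); print(s['eef_pos'],s['ee_rot'],s['t'],s['width'],s['q'])
f=grab('wrist','w9.png')
P=cloud(f);R=P.reshape(-1,3); R=R[np.hypot(R[:,0]-.522,R[:,1]-.0093)<.066]
for a,b in [(.033,.039),(.052,.058),(.072,.078),(.096,.102),(.107,.112)]:
    m=R[(R[:,2]>a)&(R[:,2]<b)]
    if len(m)>5:
        m2=(m[:,:2]*1000).astype(np.float32); print((a,b),len(m),cv2.minAreaRect(m2),cv2.minEnclosingCircle(m2))
E
```

```text
t: 13.9
eef_pos: [0.4912, 0.2423, 0.3259]
ee_rot: [-3.136, -0.0, -0.848]
force: [-0.4, 0.0, -1.7]
width: 0.0434
t: 15.0
eef_pos: [0.5247, 0.0996, 0.3219]
ee_rot: [3.141, -0.0, -1.599]
force: [1.4, -0.1, -1.7]
width: 0.0435
[0.52468762 0.09963809 0.32186408] [ 3.14095248e+00 -1.97264065e-04 -1.59940940e+00] 15.0 0.04351935854883496 [ 5.54928206e-01  1.99682287e-01 -4.13013872e-01 -2.29826767e-04
 -9.58743107e-01 -5.83409232e-01]
(0.033, 0.039) 11695 ((522.0396118164062, 9.07159423828125), (87.83023834228516, 88.59513854980469), 88.37398529052734) ((521.9390869140625, 9.527103424072266), 60.02683639526367)
(0.052, 0.058) 652 ((522.3410034179688, 14.103731155395508), (43.73198318481445, 53.11582946777344), 87.91287231445312) ((522.0775756835938, 9.352115631103516), 27.049453735351562)
(0.072, 0.078) 3353 ((522.262451171875, 9.794736862182617), (47.27707290649414, 47.121849060058594), 45.74401092529297) ((522.0339965820312, 9.864008903503418), 24.14718246459961)
(0.096, 0.102) 1147 ((522.2211303710938, 9.848541259765625), (24.843589782714844, 24.747161865234375), 43.67818832397461) ((522.0739135742188, 9.575164794921875), 14.960286140441895)
(0.107, 0.112) 309 ((522.0374755859375, 9.475876808166504), (8.309903144836426, 8.80081844329834), 83.30085754394531) ((522.0526733398438, 9.568334579467773), 4.4775471687316895)
```

View pics/w9.png

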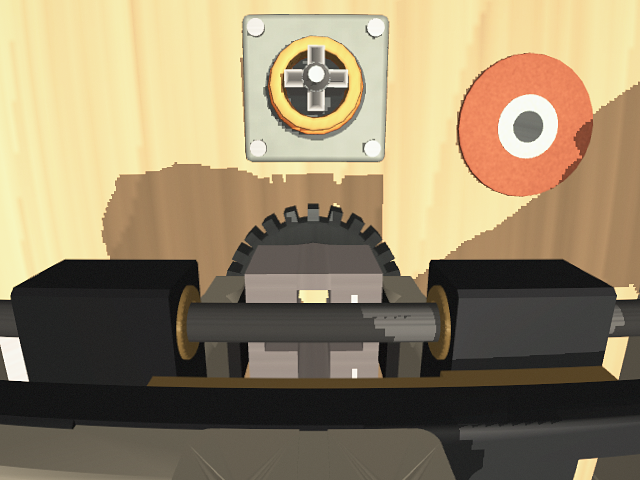

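The spindle is at about (316,75), square to the gear boss held at (315,320). Now I'll measure the gear's axis in the same picture.

```bash
python3 - <<'E'
from h import *
s=arm.get_state();tc=s['eef_pos']
f=load('wrist');P=cloud(f)
sub=P[200:400,200:440]
z=sub[...,2];print(np.histogram(z,bins=np.arange(.12,.2,.005)))
mk=(z>.170)&(z<.182)&(np.hypot(sub[...,0]-tc[0],sub[...,1]-tc[1])<.034)
v=f['image'][200:400,200:440].copy();v[mk]=[255,0,255];cv2.imwrite('pics/c9.png',cv2.resize(cv2.cvtColor(v,cv2.COLOR_RGB2BGR),(720,600)))
m=sub[mk];m2=(m[:,:2]*1000).astype(np.float32);print(len(m),cv2.minAreaRect(m2),m2.min(0),m2.max(0),m[:,2].mean())
mk=(z>.136)&(z<.15)
m=sub[mk];d=m[:,:2]*1000
from scipy.optimize import least_squares
h=cv2.convexHull(d.astype(np.float32))[:,0]; print(np.round(h-tc[:2]*1000,1)[::3],tc)
E
```

```text
(array([   0,    2,  390,  588, 4106,  415,  867, 1014, 1215, 1392, 1760,
       7137,  150,  223, 1127,  304]), array([0.12 , 0.125, 0.13 , 0.135, 0.14 , 0.145, 0.15 , 0.155, 0.16 ,
       0.165, 0.17 , 0.175, 0.18 , 0.185, 0.19 , 0.195, 0.2  ]))
8706 ((524.55908203125, 97.1819839477539), (40.36134338378906, 63.66264343261719), 88.36814880371094) [492.47998   76.391174] [556.1224  117.41759] 0.17604565624027715
[[ 36.9 -12.7]
 [-31.6  -8.2]
 [-34.2  -8.5]
 [-25.6 -25. ]
 [-19.7 -30.6]
 [-11.4 -34.9]
 [ -7.1 -36.1]
 [  7.7 -36.5]
 [ 11.8 -35.4]
 [ 18.3 -32.7]
 [ 24.6 -28.4]
 [ 31.1 -21.2]] [0.52468457 0.09979953 0.32199964]
```

View pics/c9.png

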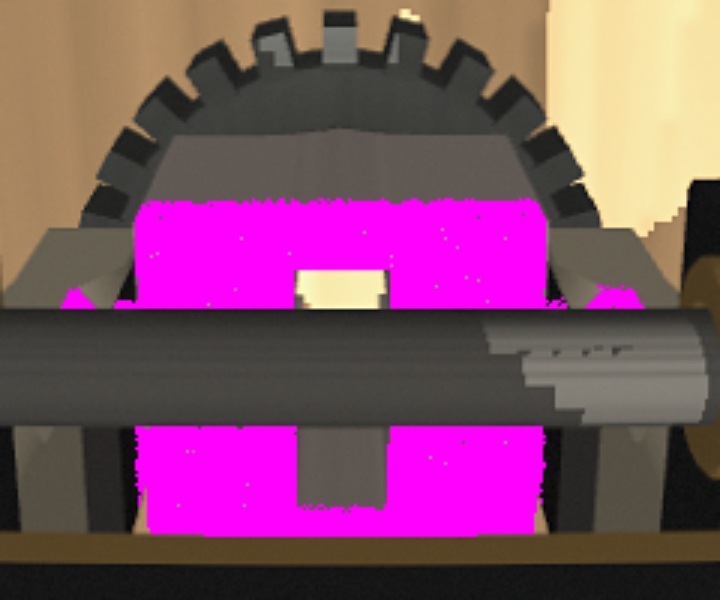

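```bash
python3 -m handwheel '[[-0.05,-1.8,0,0],[-0.05,-1.8,0,0],[-0.05,-1.8,0,0],[-0.05,-1.8,0,0],[-0.06,-1.8,0,0],[0,0,0,0],[0,0,0,0],[0,0,0,0]]'
python3 - <<'E'
from h import *
s=arm.get_state(); print(s['eef_pos'],s['ee_rot'],s['t'],s['force'])
f=grab('scene','s10.png')
im=cv2.cvtColor(f['image'],cv2.COLOR_RGB2BGR)
cv2.imwrite('pics/s10c.png',cv2.resize(im[150:280,240:380],None,fx=4.5,fy=4.5,interpolation=cv2.INTER_CUBIC))
E
```

```text
t: 15.85
eef_pos: [0.5224, 0.01, 0.3223]
ee_rot: [-3.141, 0.0, -1.6]
force: [0.4, 0.6, -2.5]
width: 0.0436
[0.52235077 0.01002952 0.32232793] [-3.14143647e+00  1.33384711e-04 -1.59983775e+00] 15.85 [ 0.4018419   0.63844643 -2.54531378]
```

View pics/s10c.png

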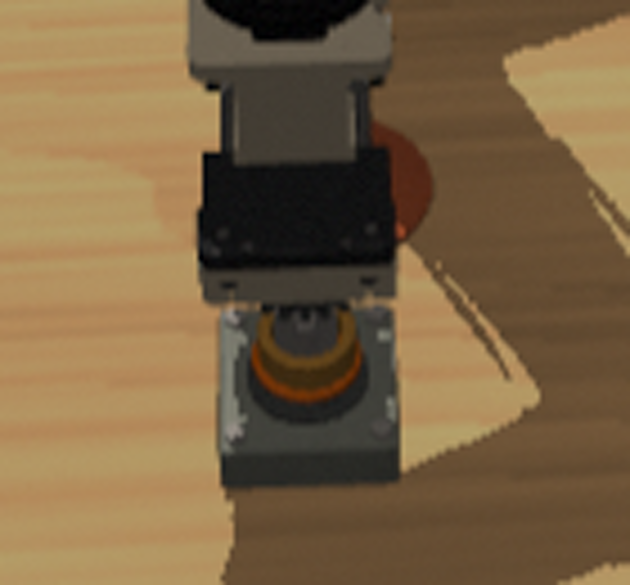

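The collar is still home, and the gear is above the spindle. I'll lower it while watching the force.

```bash
python3 -m handwheel '[[-0.03,-0.02,-0.8,0],[0,0,-0.8,0],[0,0,-0.6,0],[0,0,-0.4,0],[0,0,0,0],[0,0,0,0]]'; python3 -m handwheel '[[0,0,-0.3,0],[0,0,-0.3,0],[0,0,-0.3,0],[0,0,0,0],[0,0,0,0]]'
```

```text
t: 16.5
eef_pos: [0.5221, 0.0091, 0.2963]
ee_rot: [3.141, -0.0, -1.601]
force: [-0.1, 0.3, -2.1]
width: 0.0436
t: 17.0
eef_pos: [0.522, 0.0091, 0.2873]
ee_rot: [3.141, -0.0, -1.601]
force: [0.4, 0.1, -1.3]
width: 0.0437
```

The gear underside is now 4 mm below the spline tops with no extra force, so it has meshed. I'll continue down.

```bash
python3 -m handwheel '[[0,0,-0.6,0],[0,0,-0.6,0],[0,0,-0.5,0],[0,0,-0.2,0],[0,0,0,0],[0,0,0,0],[0,0,0,0]]'
```

```text
t: 17.7
eef_pos: [0.5221, 0.0092, 0.2684]
ee_rot: [-3.141, 0.0, -1.601]
force: [-0.1, 0.4, -2.9]
width: 0.0434
```

```bash
python3 -m handwheel '[[0,0,-0.3,0],[0,0,0,0],[0,0,0,0]]';python3 -m handwheel '[[0,0,-0.3,0],[0,0,0,0],[0,0,0,0]]';  python3 -m handwheel '[[0,0,-0.2,0],[0,0,0,0],[0,0,0,0],[0,0,0,0]]'
```

```text
t: 18.0
eef_pos: [0.5221, 0.0091, 0.266]
ee_rot: [-3.141, 0.0, -1.601]
force: [-2.4, 1.0, 6.8]
width: 0.0438
t: 18.3
eef_pos: [0.5221, 0.0092, 0.2632]
ee_rot: [-3.141, 0.0, -1.6]
force: [-3.5, -0.1, 8.6]
width: 0.0437
t: 18.7
eef_pos: [0.5221, 0.0091, 0.2614]
ee_rot: [-3.141, 0.0, -1.6]
force: [-4.5, 0.3, 10.0]
width: 0.0441
```

```bash
python3 -m handwheel '[[0,0,-0.2,0],[0,0,0,0],[0,0,0,0]]';python3 -m handwheel '[[0,0,-0.1,0],[0,0,0,0],[0,0,0,0]]';  python3 -m handwheel '[[0,0,-0.1,0],[0,0,0,0],[0,0,0,0],[0,0,0,0]]'
```

```text
t: 19.0
eef_pos: [0.5221, 0.0091, 0.2597]
ee_rot: [-3.141, -0.0, -1.6]
force: [-5.1, 0.9, 12.9]
width: 0.0438
t: 19.3
eef_pos: [0.522, 0.0091, 0.2596]
ee_rot: [-3.14, -0.0, -1.6]
force: [-9.0, 1.3, 21.9]
width: 0.0437
t: 19.7
eef_pos: [0.522, 0.0091, 0.2595]
ee_rot: [-3.14, -0.0, -1.6]
force: [-12.2, 3.4, 33.2]
width: 0.0437
```

The plate reached its stop at TCP z = 0.2596, as predicted, and the force rises steeply there. I'll ease off slightly and check.

```bash
python3 -m handwheel '[[0,0,0.08,0],[0,0,0,0],[0,0,0,0],[0,0,0,0],[0,0,0,0]]'
python3 - <<'E'
from h import *
f=grab('scene','s11.png'); g=grab('top','t11.png'); w=grab('wrist','w11.png')
s=arm.get_state(); print(s['eef_pos'],s['ee_rot'],s['t'],s['force'],s['width'])
im=cv2.cvtColor(f['image'],cv2.COLOR_RGB2BGR)
a=cv2.resize(im[160:280,250:370],(390,390),interpolation=cv2.INTER_CUBIC)
b=cv2.resize(cv2.cvtColor(w['image'],cv2.COLOR_RGB2BGR)[150:400,195:445],(390,390))
cv2.imwrite('pics/s11c.png',np.hstack([a,b]))
P=cloud(w).reshape(-1,3);m=P[np.hypot(P[:,0]-.522,P[:,1]-.0093)<.03]
print(np.histogram(m[:,2],bins=np.arange(.08,.125,.003)))
E
```

```text
t: 20.2
eef_pos: [0.522, 0.0092, 0.2596]
ee_rot: [-3.14, -0.0, -1.6]
force: [-9.5, 1.8, 24.8]
width: 0.0435
[0.52202118 0.00915098 0.2595938 ] [-3.14007327e+00 -2.21204264e-05 -1.60000575e+00] 20.35 [-8.95741094  1.74592424 24.70685002] 0.04354067383698507
(array([1281,  233,  270,  336,  419,  556,  734,  645,  580,  737,  900,
       6810,  114,  101]), array([0.08 , 0.083, 0.086, 0.089, 0.092, 0.095, 0.098, 0.101, 0.104,
       0.107, 0.11 , 0.113, 0.116, 0.119, 0.122]))
```

View pics/s11c.png

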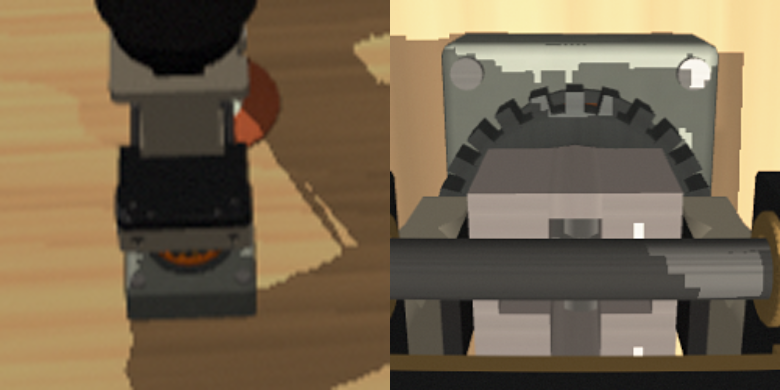

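View pics/s11.png

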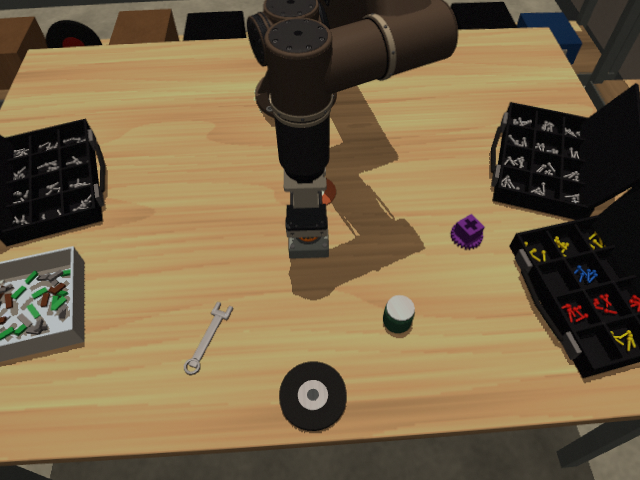

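The gear's top face is at about 0.114 m (0.113 expected at the stop), the splines are in the slots, the push is steady at about 25 N, and the bystanders haven't moved.

```bash
python3 -c "
from station import arm
print(arm.job_done()); s=arm.get_state(); print(s['t'],s['force'],s['eef_pos'])"
```

```text
the job is handed in; nothing more can be done
None
the job is handed in; nothing more can be done
```

I assembled the drive and handed the job in at about 20.4 s. The collar is on the spring plate, and the gear is meshed on the splines and held pressed down by the gripper.

- **Collar:** I threaded it over the spindle, let it go flat on the raised plate, and confirmed that in a picture before fetching the gear.
- **Gear:** It was turned about 43° to line up with the splines and slid down with no jamming force. Before pressing, its centre was about 44 mm above `spindle_seat`.
- **Pressed to the stop:** The force rose steeply at TCP z = 0.2596 m, which puts the gear centre about 35 mm above `spindle_seat`. The wrist camera put the gear's top face at about 113.5 mm; 113 mm was expected at the stop.
- **Final hold:** I eased the push from 33 N to about 25 N, which held steady until hand-in with a 60 N grip setting. The gear had not slipped in the jaws.
- **Bystanders:** The tin, spanner and purple gear look unmoved in the last scene picture. The cutting disc is mostly hidden by the arm there, but nothing touched it.

**Disagreements:** The top and scene cameras disagreed by about 3 mm (more at the spindle top), so I placed parts by the wrist camera instead. A sideways force of about 9 N remained while pressing. After hand-in the station gave no further readings, so I could not check the final second.

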